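# Tip a tray of dead parts into the scrap hopper

### The job

Slide the scrap hopper's shutter open all the way, until it meets its stop, and leave it open. Then pick up the tray of dead parts by its handle tab and tip it over the hopper's mouth so that all four parts fall in, and set the empty tray back down flat and upright on the bench. Leave the flux jar, the solder spool and the screwdriver where they are.

Things in the scene. Friction and masses are not known exactly. Their poses are not given: they have to be found in the camera images.
- hopper: Scrap hopper fixed to the bench: open-topped bare steel box, 200 mm (its x) by 210 mm (its y), 100 mm high, walls 5 mm (mouth 190 x 200 mm). Origin: centre of its underside; z up. A shutter covers the mouth and slides out on side rails to the hopper's own +x (away from the robot); rails run from x = -100 to +300 mm.
- hopper_mouth (a point): Centre of the hopper's mouth, at rim height, 100 mm above the bench.
- shutter (a joint): Travel of the aluminium shutter in m: 0 = mouth fully covered, 0.18 = at its stop, mouth uncovered. It slides stiffly (about 3 N) along the hopper's +x. The 4 mm plate lies on the rim, top face 104 mm above the bench.
- shutter_bar (a point): Middle of the black upright grip bar on the shutter's edge nearest the robot: 10 mm thick (hopper x), 110 mm wide (hopper y), standing 40 mm above the plate, 104 to 144 mm above the bench; this point is 130 mm above it. With the shutter open the bar is at hopper x = +95 mm, the far edge of the mouth.
- tray: Loose grey plastic tipping tray, 0.25 kg, 150 x 150 mm, floor 4 mm thick. Origin: centre of its underside, z up. Side walls (y = +-73 mm, 4 mm thick) 35 mm high; back wall at x = -73 mm, 40 mm high; the +x end is open for pouring. Four parts, 0.4 kg together, stand on it; they slide out once the +x end is tipped down 50 to 75 degrees.
- tray_tab (a point): Grip point on the flat handle tab: tray x = -88, z = 66 mm, mid-thickness, axes of the tray. The tab is 5 mm thick, 70 mm wide (tray y), 55 mm long, rises from the back wall's top (x = -73, z = 40 mm) and leans 30 degrees outwards to the tray's -x; the point is 30 mm up along it. Grip with the fingers pointing down along the leaning tab, one on each face.
- tray_lip (a point): Middle of the tray's open pouring edge, at floor height (tray x = +75, z = 4 mm); axes of the tray.
- charger_a: Dead white plug-in charger in the tray, 50 x 44 x 28 mm block with two 15 mm pins out of its own +y end; origin in the middle of its 64 mm overall length.
- charger_b: Dead black plug-in charger in the tray, same shape as the white one.
- transformer: Transformer in the tray, 60 (its y) x 40 x 40 mm, dark iron core with copper coil; origin in its middle.
- heatsink: Finned aluminium heat sink in the tray, 62 (its y) x 42 x 26 mm; origin in its middle.
- jar: Bystander: white flux jar, 56 mm diameter, 60 mm high; origin at the centre of its base.
- spool: Bystander: steel-grey solder spool standing on end, 60 mm diameter, 45 mm high; origin at the centre of its base.
- driver: Bystander: screwdriver with black handle 150 mm long, lying on the bench; origin at its middle underside.
Things that resemble listed ones, but are neither listed nor needed, are in the scene too. What is shaped like the charger_a but pink is not meant.

How it is judged:
By the outcome, as a careful person would: the job done as asked, in the order asked, and still so for the second after the job is handed in, with the robot touching nothing.
It also fails if it takes over 72 s, if anything falls off the work surface, if the arm or the gripper's body presses on something with over 40 N, if the wrist force passes 120 N, or if a joint passes its speed limit or range.

### The arm

A 6-joint arm with a two-finger parallel gripper is mounted at the origin on the work surface. World frame = base frame: x ahead of the robot, y to its left, z up, the work surface at z = 0. Lengths are in mm, angles in rad, forces in N, time in s.
With the tool pointing down it reaches from about 300 to 775 mm from the base axis. Payload 14.6 kg.
Tool frame: the origin (TCP) lies on the centre line of the jaws, within the pads' length; the fingertips stand 19 mm ahead of it and the grasp point (between the pads) is the TCP (bot.tip_reach is the distance from the TCP to the fingertips, in mm); z points along the fingers, y is the line along which they close (so a half turn about z gives the same grasp; the last joint's range is limited). The gripper opens to 85 mm and grips with 20 to 120 N. Pads are 22 mm wide; open, the fingers measure 114 mm over their backs; the gripper's body (76 mm by 85 mm) begins 54 mm behind the grasp point. The pads swing forward as they close: fully open they stand 13 mm farther back than shut.
Start: joints at [-1.327, 0.3, 1.521, -0, 1.321, -0.067], TCP at [168.194, -523.641, 250.281] pointing down, gripper open.
Joint ranges: [-3.03, 3.03], [-0.79, 2.21], [0.23, 2.52], [-1.04, 4.18], [0, 3.07], [-2.55, 2.55]. Speed limits (rad/s): [2.22, 2.22, 2.57, 3.14, 3.14, 3.14].

### API

Orientations are given as a unit quaternion [w, x, y, z].
In Python, from rig import bot gives the robot as it stands. Calls block until the motion is done:
- bot.move_to(position, orientation): joint-space move of the TCP to a pose.
- bot.servo_line(position, attitude=None, speed=150, until_force=None): straight line of the TCP; attitude=None keeps the orientation; speed is the mean speed in mm/s. With until_force (N) it stops when the force on the tool has changed by that much, and returns True; else False.
- bot.move_joints(angles): joint-space move.
- bot.move_gripper(opening, grip_force=None): finger opening in mm; grip_force is the grip in N (None keeps the last); returns when the fingers have stopped.
- bot.dwell(seconds).
- bot.ik(position, orientation): joint angles nearest the present ones, or None.
- bot.read_state(): the state.
- bot.read_camera(name): name is "scene" or "top"; returns a dict with "image" (400x640x3 uint8, blue, green, red), "depth" (400x640 float32, mm along the optical axis (not along the pixel's ray), 0 where there is no reading), "fovy" (degrees; the focal length in pixels is half the picture's height over the tangent of half this angle, whatever the lens; pixels are square), "cx", "cy" (the principal point, pixels), "k1" (the pictures are not rectified: a ray, as slopes to the right and down, at radius r is drawn at 1 + k1 r^2 times it, then the intrinsics apply), "eye" and "attitude" of the camera in the world. Camera axes: x right, y down, z forward; pixel columns grow to the right and rows downward; lengths in mm; the calibration is good to about 2 mm. A picture is of the moment at which its call begins.
A pose or a line that the arm cannot do raises bot.MotionError and nothing moves.
- bot.finish_job(): hands the job in; it is judged then, once.
The state is a dict: "clock": time; "joint_positions": joint angles; "qvel": joint speeds; "effort": joint torques, N m; "ee_pos": TCP position; "tool_rot": TCP orientation; "ft_force": force on the tool from outside, world axes, zero at the start; "moment": the same for the moment, N m; "grip_width": finger opening in mm; "grip_force": force on a finger pad.
Only numpy, scipy, OpenCV 4.12 (cv2) and the standard library are available. Lean on these libraries where they do the work, as an engineer would, in place of code of your own. Each camera call takes 0.05 s, during which the arm holds its last target. There are 200 camera calls.

## Working session

There is one attempt and no reset: what is moved stays moved. The work goes in short steps, each a Python script; the robot and the scene stay as the last script left them, time stands still between calls to the robot, and variables do not carry over. Pictures are saved under pics/ and viewed, at most 10 in all, crops included, and the job is handed in when it is done.

```bash
mkdir -p pics; ls; cat > h.py <<'E'
import numpy as np, cv2
from rig import bot
from scipy.spatial.transform import Rotation as R
def q2R(q): return R.from_quat([q[1],q[2],q[3],q[0]])
def R2q(r):
    x=r.as_quat(); return [x[3],x[0],x[1],x[2]]
def cam(n): return bot.read_camera(n)
def rays(c,uv):
    uv=np.atleast_2d(np.array(uv,float)); f=200/np.tan(np.radians(c["fovy"])/2)
    d=(uv-[c["cx"],c["cy"]])/f; s=d.copy()
    for _ in range(30): s=d/(1+c["k1"]*(s**2).sum(1,keepdims=True))
    return s
def Rc(c):
    a=np.array(c["attitude"]); return a if a.shape==(3,3) else q2R(a).as_matrix()
def onplane(c,uv,z):
    s=rays(c,uv); w=np.c_[s,np.ones(len(s))]@Rc(c).T; e=np.array(c["eye"])
    return e+w*((z-e[2])/w[:,2:])
def deproj(c,uv):
    s=rays(c,uv); uvi=np.atleast_2d(uv).astype(int); d=c["depth"][uvi[:,1],uvi[:,0]]
    return np.array(c["eye"])+(np.c_[s,np.ones(len(s))]*d[:,None])@Rc(c).T
E
python3 - <<'E'
from h import *
for n in("scene","top"):
    c=cam(n); cv2.imwrite(f"pics/{n}0.png",c["image"]); print(n,c["fovy"],c["cx"],c["cy"],c["k1"],c["eye"],c["attitude"])
print(bot.read_state()["ft_force"])
E
```

```text
pics
scene 52.755132907369656 313.46905821347775 201.55959905546993 -0.0973728340332697 [1337.69778153  507.27362206  741.24256078] [-0.22853539  0.40662666  0.78128691 -0.41474944]
top 50.924739945342125 320.4327101233427 201.83625067183394 0.02374574928042073 [ 487.99045574  -30.63389841 1167.6970062 ] [-0.02987696  0.71642547 -0.69693762  0.01094815]
[-0.77271981 -0.06393448 -0.58035289]
```

View pics/top0.png

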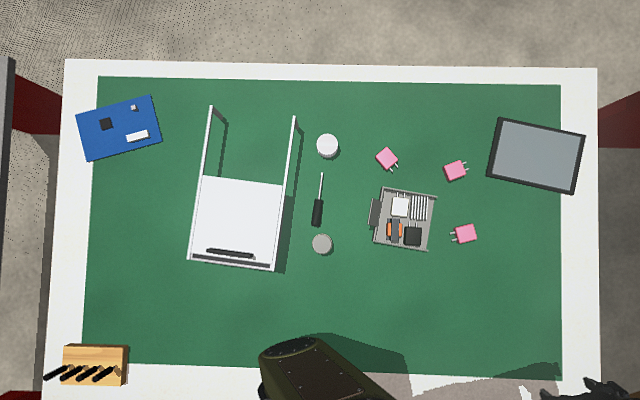

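View pics/scene0.png

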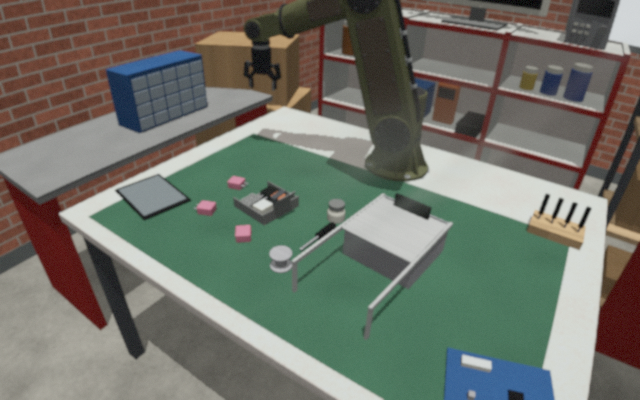

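The top view shows the hopper at about (240,225), with its rails running up-image and the black bar at (230,252). The tray is at (404,219), with its tab on the left at (375,213) and its open end on the right. The jar is at (327,146), the spool at (322,244) and the screwdriver at (318,200). All three loose chargers are pink, at (387,158), (456,170) and (464,233), so they aren't wanted. There is only one tray with a tab; the grey framed plate at (537,155) has none. Next I'll measure positions and enlarge the tray.

```bash
python3 - <<'E'
from h import *
np.set_printoptions(precision=1,suppress=True)
c=cam("top"); im=c["image"]
cv2.imwrite("pics/crop1.png",np.hstack([cv2.resize(im[175:275,180:300],None,fx=3.3,fy=3.3,interpolation=2),cv2.resize(im[175:275,355:475],None,fx=3.3,fy=3.3,interpolation=2)]))
v,u=np.mgrid[0:400,0:640]
def pts(x0,x1,y0,y1):
    uv=np.c_[u[y0:y1,x0:x1].ravel(),v[y0:y1,x0:x1].ravel()]; return uv,deproj(c,uv)
def rect(P): 
    r=cv2.minAreaRect(P[:,:2].astype(np.float32)); return [np.round(np.array(a),1) for a in r[:2]],round(r[2],2)
uv,P=pts(180,305,95,280)
m=(P[:,2]>120)&(P[:,2]<150); print("bar",m.sum(),rect(P[m]),np.median(P[m],0))
m=(P[:,2]>99)&(P[:,2]<109); print("rails+plate",m.sum(),rect(P[m]),np.median(P[m,2]))
pl=m&(uv[:,1]>180)&(uv[:,1]<240);print(rect(P[pl]))
uv,P=pts(360,445,178,258)
m=(P[:,2]>20)&(P[:,2]<95);print("tray all>20",rect(P[m]))
m=(P[:,2]>48)&(P[:,2]<95); print("tab",m.sum(),rect(P[m]),P[m].mean(0),P[m,2].min(),P[m,2].max())
m=(P[:,2]>28)&(P[:,2]<47); Q=P[m]; np.save("q.npy",P)
print("walls/parts 28-47",rect(Q))
for n,b in dict(jar=(312,343,130,162),spool=(308,336,230,258)).items():
    uv,P=pts(*b); m=P[:,2]>35; print(n,cv2.minEnclosingCircle(P[m][:,:2].astype(np.float32)))
E
```

```text
bar 220 ([array([417.1, 220. ]), array([110.3,  10.5])], 84.04) [417.6 216.9 142.8]
rails+plate 7109 ([array([583.7, 202.3]), array([224.8, 399.9])], 83.91) 103.42177519342522
([array([523. , 207.8]), array([148.6, 243.1])], 1.44)
tray all>20 ([array([ 518. , -212.8]), array([176.2, 150.2])], 80.93)
tab 248 ([array([ 514.4, -169.6]), array([109.9,  70.5])], 65.27) [ 528.  -140.2   71.3] 48.102295476750214 91.08754430793624
walls/parts 28-47 ([array([ 516.1, -225.1]), array([151.3, 150.2])], 80.93)
jar ((613.7888793945312, -21.353900909423828), 126.14036560058594)
spool ((454.87506103515625, -11.255568504333496), 38.36868667602539)
```

View pics/crop1.png

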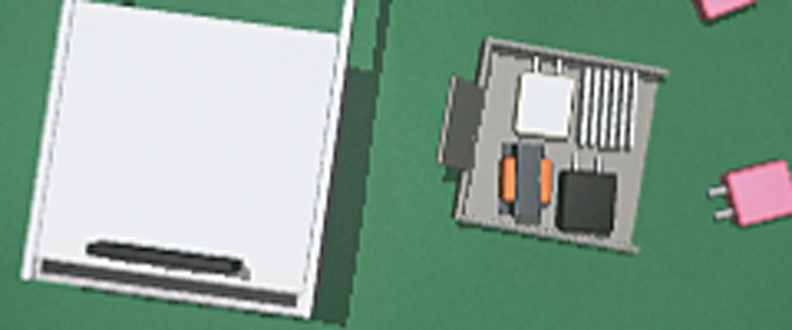

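Measured positions, all consistent with the sizes given:
- **Hopper:** origin about (484,213), +x heading -6.1°. Rails measure 400 long and the plate is at z = 103.4.
- **Shutter:** the bar is at hopper x ≈ -67, so it is already about 18 mm open.
- **Tray:** centre about (516,-225), 151 x 150, with its tab toward +y.

I'll open the shutter now and check IK options for the pour.

```bash
cat >> h.py <<'E'
HA=np.radians(-6.09); hx=np.array([np.cos(HA),np.sin(HA),0]); hy=np.array([-np.sin(HA),np.cos(HA),0]); H=np.array([484.3,212.9,0])
def hp(x,y,z): return H+x*hx+y*hy+np.array([0,0,z])
# tray pose: yaw of tray x, pitch th (+x end down). tool relative to tray
s,c_=np.sin(np.pi/6),np.cos(np.pi/6)
def tooltray(flip):
    z=np.array([s,0,-c_]); y=np.array([c_,0,s])*(1 if not flip else -1); return R.from_matrix(np.c_[np.cross(y,z),y,z])
TAB=np.array([-88,0,66.]); LIP=np.array([75,0,4.])
def trayrot(yaw,th): return R.from_euler("z",yaw)*R.from_euler("y",th)
def pose(yaw,th,flip,ref,at):
    "TCP pose such that tray point ref lies at world point at"
    r=trayrot(yaw,th); return np.array(at)+r.apply(TAB-ref), R2q(r*tooltray(flip))
E
python3 - <<'E'
from h import *
np.set_printoptions(precision=2,suppress=True)
best=None
for sg in(1,-1):
    y=hx*sg; z=np.array([0,0,-1.]); q=R2q(R.from_matrix(np.c_[np.cross(y,z),y,z]))
    a=bot.ik(hp(-67,0,130),q); b=bot.ik(hp(95,0,130),q); print(sg,a,b)
    if a is not None and b is not None and (best is None or abs(b[5])<best[0]): best=(abs(b[5]),q)
q=best[1]
ty=np.arctan2(-.987,-.158)
for f in(0,1):
    print("grasp",f,bot.ik(*pose(ty,0,f,TAB,[530,-138.2,66])), bot.ik(*pose(ty,0,f,TAB,[530,-138.2,260])))
    for dy in range(-180,180,45):
        yaw=HA+np.radians(dy)
        print(f,dy,[bot.ik(*pose(yaw,np.radians(t),f,LIP,hp(-30*np.cos(np.radians(dy)),-30*np.sin(np.radians(dy)),125))) is not None for t in(0,30,60,75)],
          bot.ik(*pose(yaw,np.radians(70),f,LIP,hp(0,0,125))))
bot.move_gripper(45,60)
bot.move_to(hp(-67,0,220),q); bot.servo_line(hp(-67,0,130),speed=100); bot.move_gripper(5,60)
st=bot.read_state(); print(st["clock"],st["grip_width"],st["ee_pos"],st["ft_force"])
print(bot.servo_line(hp(75,0,130),speed=70,until_force=30)); print(bot.read_state()["ft_force"],bot.read_state()["ee_pos"])
print(bot.servo_line(hp(105,0,130),speed=20,until_force=15))
st=bot.read_state(); print(st["clock"],st["ft_force"],hx@(np.array(st["ee_pos"])-H))
E
```

```text
1 [ 0.41  0.27  1.86 -0.    1.01  0.51] [ 0.28  0.56  1.45 -0.    1.14  0.38]
-1 None None
grasp 0 [-0.12  0.57  1.69 -0.63  1.01  2.  ] [-0.12  0.31  1.55 -0.54  1.34  1.76]
0 -180 [False, False, True, True] [ 0.51 -0.02  1.9  -0.57  0.75 -2.21]
0 -135 [False, False, False, True] [ 0.22 -0.07  1.94  0.47  0.68  2.4 ]
0 -90 [True, True, True, True] [0.06 0.13 1.73 0.73 1.24 1.5 ]
0 -45 [True, True, True, True] [0.11 0.38 1.42 0.58 1.74 0.98]
0 0 [True, True, True, True] [0.25 0.56 1.17 0.26 2.07 0.4 ]
0 45 [True, True, True, True] [ 0.42  0.58  1.13 -0.19  2.1  -0.3 ]
0 90 [True, True, True, True] [ 0.56  0.45  1.32 -0.54  1.81 -0.91]
0 135 [True, True, True, True] [ 0.63  0.22  1.64 -0.72  1.32 -1.43]
grasp 1 [-0.12  0.57  1.69 -0.63  1.01 -1.15] [-0.12  0.31  1.55 -0.54  1.34 -1.38]
1 -180 [True, True, True, True] [ 0.51 -0.02  1.9  -0.57  0.75  0.93]
1 -135 [True, True, True, True] [ 0.22 -0.07  1.94  0.47  0.68 -0.74]
1 -90 [True, True, True, True] [ 0.06  0.13  1.73  0.73  1.24 -1.64]
1 -45 [True, True, True, True] [ 0.11  0.38  1.42  0.58  1.74 -2.16]
1 0 [True, True, False, False] None
1 45 [True, False, False, False] None
1 90 [True, True, True, True] [ 0.56  0.45  1.32 -0.54  1.81  2.23]
1 135 [True, True, True, True] [ 0.63  0.22  1.64 -0.72  1.32  1.71]
4.85 9.39261003150837 [417.81 220.09 130.46] [-1.9   0.07  6.09]
False
[0.48 1.7  5.81] [559.11 205.22 130.48]
True
8.0167 [-4.42 -1.11  6.81] 94.70814013054095
```

The shutter stopped at +94.7 mm, against an expected +95. Next I'll release it, check, and grip the tab.

```bash
python3 - <<'E'
from h import *
np.set_printoptions(precision=1,suppress=True)
ty=np.arctan2(-.987,-.158)
bot.move_gripper(40); p=np.array(bot.read_state()["ee_pos"]); bot.servo_line(p+[0,0,110],speed=200)
g=np.array([530,-138.2,66]); p,q=pose(ty,0,1,TAB,g); tz=q2R(q).apply([0,0,1])
bot.move_to(p-130*tz,q); 
c=cam("top"); v,u=np.mgrid[90:280,180:305]; P=deproj(c,np.c_[u.ravel(),v.ravel()]); m=(P[:,2]>120)&(P[:,2]<150)
r=cv2.minAreaRect(P[m][:,:2].astype(np.float32)); print("bar",r,hx[:2]@(np.array(r[0])-H[:2]))
print(bot.servo_line(p,speed=90,until_force=15)); print(bot.read_state()["ee_pos"],p,bot.read_state()["ft_force"])
bot.move_gripper(2,100); st=bot.read_state(); print(st["clock"],st["grip_width"],st["grip_force"],st["ft_force"])
c=cam("scene"); cv2.imwrite("pics/grip.png",cv2.resize(c["image"][100:330,180:500],None,fx=2,fy=2))
E
```

```text
bar ((578.4608764648438, 202.5255889892578), (109.74344635009766, 9.98328971862793), 83.88390350341797) 94.73010396873137
False
[ 530.3 -138.    66.4] [ 530.  -138.2   66. ] [-0.1  0.3  0.6]
12.5833 3.8022503016102522 90.63952088356018 [-0.1  1.4  2.3]
```

View pics/grip.png

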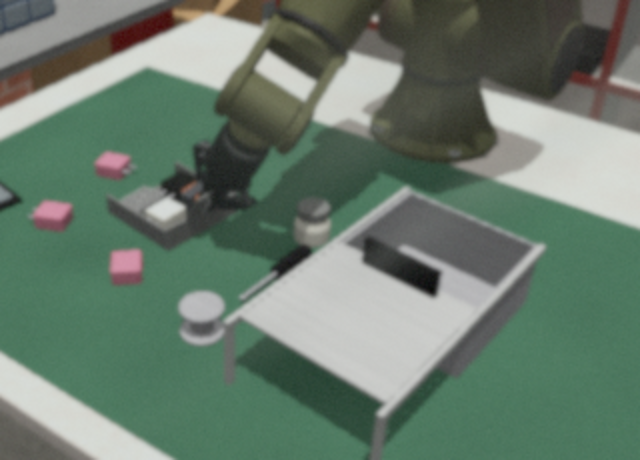

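The picture shows the shutter open, with its bar at the far edge of the mouth, and the fingers around the tab at about (215,180). I'll lift, carry tilted slightly back, and check before pouring.

```bash
python3 - <<'E'
from h import *
np.set_printoptions(precision=1,suppress=True)
ty=np.arctan2(-.987,-.158); D=np.radians
g=np.array([530,-138.2,66])
bot.servo_line(g+[0,0,25],speed=50); st=bot.read_state(); print(st["grip_width"],st["ft_force"])
p,q=pose(ty,D(-8),1,TAB,g+[0,0,190]); bot.servo_line(p,q,speed=90)
yaw=HA-np.pi/2
p,q=pose(yaw,D(-8),1,LIP,hp(-5,25,200)); bot.servo_line(p,q,speed=130)
p,q=pose(yaw,0,1,LIP,hp(-5,25,170)); bot.servo_line(p,q,speed=60)
st=bot.read_state(); print(st["clock"],st["grip_width"],st["ft_force"],st["ee_pos"],p)
c=cam("scene"); a=c["image"][60:300,220:540]; c=cam("top"); b=c["image"][110:290,170:430]
cv2.imwrite("pics/carry.png",np.hstack([cv2.resize(a,(400,300)),cv2.resize(b,(400,300))]))
E
```

```text
3.710729305580995 [-0.2  0.5 -7.5]
19.9333 4.272451123667779 [ 0.3  0.5 -6.9] [499.4 399.7 233.1] [499.3 400.4 232. ]
```

View pics/carry.png

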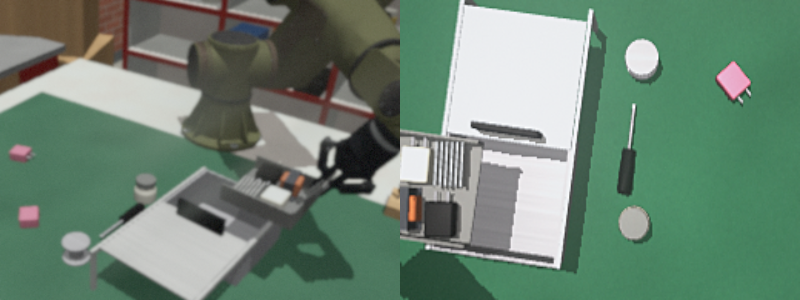

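All four parts are still on the tray. In the right crop the lip is at about (478,190), over the mouth and clear of the bar. Pouring now.

```bash
python3 - <<'E'
from h import *
np.set_printoptions(precision=1,suppress=True)
D=np.radians; yaw=HA-np.pi/2
for th,z in((10,160),(20,150),(30,142),(40,135),(50,130),(60,128),(68,128)):
    p,q=pose(yaw,D(th),1,LIP,hp(-5,20,z)); bot.servo_line(p,q,speed=60)
bot.dwell(1.0)
st=bot.read_state(); print(st["clock"],st["grip_width"],st["ft_force"],st["ee_pos"]-p)
c=cam("scene"); a=c["image"][60:300,220:540]; c=cam("top"); b=c["image"][110:290,170:430]
cv2.imwrite("pics/pour.png",np.hstack([cv2.resize(a,(400,300)),cv2.resize(b,(400,300))]))
E
```

```text
25.1417 4.107614525017257 [ 0.   0.6 -2.6] [ 0. -0. -0.]
```

View pics/pour.png

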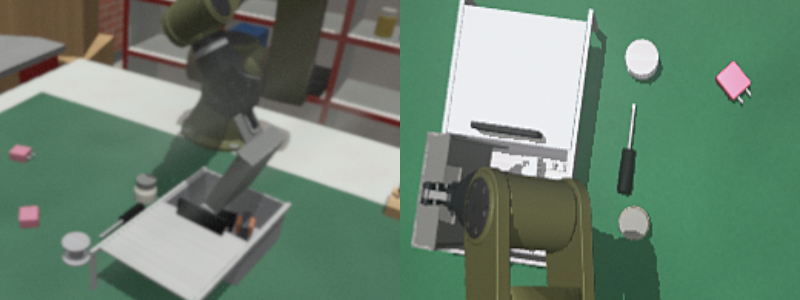

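The wrist load fell from 6.9 N to 2.6 N, about the weight of the empty tray, and parts are visible in the hopper at about (240,220). I'll return the tray to where it stood.

```bash
python3 - <<'E'
from h import *
np.set_printoptions(precision=1,suppress=True)
ty=np.arctan2(-.987,-.158); D=np.radians; yaw=HA-np.pi/2; g=np.array([530,-138.2,66])
p,q=pose(yaw,D(68),1,LIP,hp(-5,20,180)); bot.servo_line(p,q,speed=100)
for th in(45,20,0):
    p,q=pose(yaw,D(th),1,LIP,hp(-5,25,200)); bot.servo_line(p,q,speed=100)
p,q=pose(ty,0,1,TAB,g+[0,0,190]); bot.servo_line(p,q,speed=150)
bot.servo_line(g+[0,0,15],speed=100)
print(bot.servo_line(g+[0,0,-4],speed=15,until_force=4)); st=bot.read_state(); print(st["ee_pos"],st["ft_force"],st["clock"])
bot.move_gripper(40); tz=q2R(q).apply([0,0,1]); bot.servo_line(np.array(bot.read_state()["ee_pos"])-130*tz,speed=80)
bot.move_joints([-1.327,.3,1.521,0,1.321,-.067]); bot.dwell(.3)
c=cam("scene"); a=c["image"][100:300,180:500]; c=cam("top"); b=c["image"]
cv2.imwrite("pics/end.png",np.vstack([cv2.resize(a,(480,300)),cv2.resize(b[95:285,170:474],(480,300))]))
v,u=np.mgrid[178:258,360:445]; P=deproj(c,np.c_[u.ravel(),v.ravel()])
m=(P[:,2]>28)&(P[:,2]<47); print(cv2.minAreaRect(P[m][:,:2].astype(np.float32)),P[m][:,2].max())
uv=np.c_[u.ravel(),v.ravel()]; L=(P-[516,-225,0]); t=trayrot(ty,0).inv().apply(L); f=(abs(t[:,0])<60)&(abs(t[:,1])<60); print("floor z by x",[t[f&(abs(t[:,0]-x)<10)][:,2].mean() for x in(-45,0,45)],bot.read_state()["clock"])
E
```

```text
True
[ 530.  -138.2   66.2] [-0.6  1.   5.8] 35.0333
((515.4374389648438, -226.19854736328125), (150.06370544433594, 150.51296997070312), 80.6287841796875) 46.57271369188811
floor z by x [np.float64(3.9161780851069947), np.float64(4.085011556402829), np.float64(4.110785324895045)] 39.75
```

View pics/end.png

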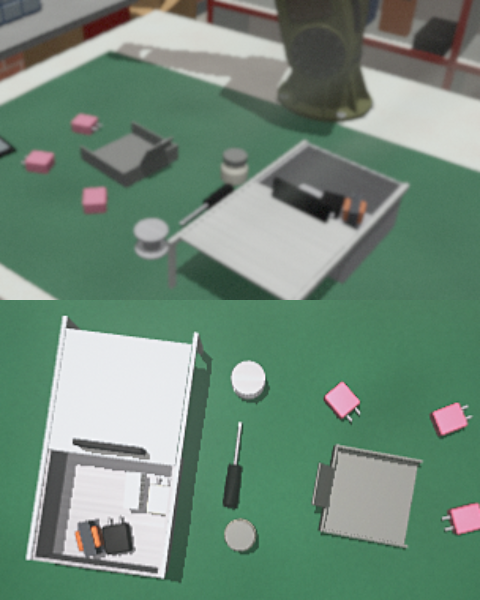

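The tray is empty and flat at its original spot, with its floor at z ≈ 4 mm throughout. The transformer (88,537), black charger (117,537), and white charger and heat sink (about (150,490)) are in the hopper. The shutter is open and the jar, spool and screwdriver haven't moved.

```bash
python3 -c "
from rig import bot
print(bot.finish_job())"
```

```text
the job is handed in; nothing more can be done
None
```

I handed the job in at about 40 s on the robot's clock: the shutter is open at its stop, all four parts are in the hopper, the empty tray is back flat and upright on the bench, and the jar, spool and screwdriver are where they were.

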